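# Set the side-pressure arm of a planer feed to its mark

### The arm

A 6-joint arm with a two-finger parallel gripper is mounted at the origin on the work surface. World frame = base frame: x ahead of the robot, y to its left, z up, the work surface at z = 0. Lengths are in m, angles in rad, forces in N, time in s.
With the tool pointing down it reaches from about 0.25 to 0.725 m from the base axis. Payload 4 kg.
Tool frame: the origin (TCP) lies between the finger pads; the fingertips stand 17 mm ahead of it and the grasp point (between the pads) lies 2 mm behind it; z points along the fingers, x is the direction in which the jaws open and shut, and the axes are right-handed (so a half turn about z gives the same grasp; the last joint's range is limited). The gripper opens to 85 mm and grips with 20 to 120 N. Pads are 22 mm wide; open, the fingers measure 114 mm over their backs; the gripper's body (76 mm by 85 mm) begins 54 mm behind the grasp point. The pads swing forward as they close: fully open they stand 13 mm farther back than shut.
Start: joints at [-1.164, 0.241, 0.005, 1.335, 0, 1.571], TCP at [0.198, -0.459, 0.248] pointing down, gripper open.
Joint ranges: [-2.72, 2.72], [-1.05, 1.87], [-1.09, 1.28], [-1.99, 2.15], [-1.42, 1.44], [-3.14, 3.14]. Speed limits (rad/s): [2.79, 2.79, 3.14, 3.14, 3.14, 3.14].

### API

Orientations are given as a unit quaternion [x, y, z, w].
In Python, from workcell import telemetry, cams, workorder gives the robot as it stands. The module is installed in compiled form; this text tells all that it offers.
- The arm moves only by the tool apply_moves, never from a script. Its argument "moves" is a list that holds one entry, the list of rows, each a list of 4 numbers: the shift along the tool's x, y, z in mm, then the turn about the tool's z in degrees. A call has exactly 10 rows; each row shifts and turns the pose as measured when the row begins, along the tool's axes as they then stand; what a row does not reach is not made up. A row lasts 1/10 s, in which the tool goes at most 50 mm and 8.59 degrees, less where a joint would pass 70% of its speed; a pose out of reach is approached as far as the arm can. A call with a gripper value outside its range is refused whole. "hand" is the gripper's target within -1 to 1 (fully open at 1, half-way at 0, shut at -1), set as the call begins (left out, the last holds). The fingers move at their own pace and stop on an object; the grip force is fixed at half the most. Time passes only in rows, so rows that do not move let the fingers close, or fill a call up. It gives the time, the measured TCP pose, the force and the opening at its end, in the units of the state.
- telemetry.get_obs(): the state, without advancing time (a new reading comes with each control period).
- cams.camera(name): name is "side" or "top" or "wrist"; returns a dict with "color" (400x640x3 uint8, red, green, blue), "fovy" (degrees; the focal length in pixels is half the picture's height over the tangent of half this angle, whatever the lens; pixels are square), "cx", "cy" (the principal point, pixels), "camera_from_world" (4x4, takes a point from world to camera coordinates). Camera axes: x right, y down, z forward; pixel columns grow to the right and rows downward; lengths in m; the calibration is good to about 2 mm. A picture is of the moment at which its call begins. There is no depth.
- workorder.job_done(): hands the job in, once; it reports no verdict.
The state is a dict: "clock": time; "joint_pos": joint angles; "joint_vel": joint speeds; "tau": joint torques, N m; "eef_pos": TCP position; "tool_rot": TCP orientation; "ft_force": force on the tool from outside, world axes, zero at the start; "ft_torque": the same for the moment, N m; "grip_width": finger opening in m.
Only numpy, scipy, OpenCV 4.12 (cv2) and the standard library are available. Lean on these libraries where they do the work, as an engineer would, in place of code of your own. Each camera call takes 0.05 s, during which the arm holds its last target. There are 200 camera calls.

### The job

Turn the tee-shaped tension knob of the pressure unit clockwise until the pointed end of the sprung arm stands level with the nib of the marker on its guide bar, then let go. Turn it only by the knob, do not touch the arm itself, and leave the round speed dial on the control box as it is set.

Things in the scene. Friction and masses are not known exactly. Their poses are not given: they have to be found in the camera images.
- knob_grip (a point): Black tee-shaped tension knob: bar 50 long, 16 wide, 34 mm tall on a 16 mm upright stem, on a blue base plate. Point: mid-bar, on the vertical turning axis, 90 mm above the table; x along the bar, z up. The rest of the unit is under 60 mm high. Turns clockwise from above (yaw falls) with 0.15 to 0.3 N m, stays where left. 1.8 rad between stops; starts within 0.15 rad of the slack one.
- press_arm: Sprung arm: grey steel bar 12 x 12 mm, 170 mm from its pivot (with a coil spring) to its pointed end, swinging level, its point over a silver plate with ticks. Origin: the point, 28 mm above the table; y runs from pivot to point. The knob's cam drives it: 1 rad of clockwise knob turn moves the point about 46 mm towards the marker (mark's +x); turned back, it springs back as much.
- mark (a point): Marker: dark steel block 20 x 26 mm, 26 mm tall, fixed on a steel guide bar past the arm's point. This is the end of its nib, 28 mm above the table. x runs along the bar, the way the arm's point moves when the knob turns clockwise; y away from the arm's pivot. The arm is set when its point is level with the nib along x (a gap of 3 to 12 mm stays across, in y). It starts 20 to 65 mm short.
- speed_dial (a joint): Round black speed dial, 34 mm across, 22 mm tall, on top of the blue control box (100 x 140 mm, 85 mm tall, with a mushroom stop button) beside the unit: not to be turned. Radians from its present setting, which is 0; positive is clockwise.

How it is judged:
By the outcome, as a careful person would: the job done as asked, in the order asked, and still so for the second after the job is handed in, with the robot touching nothing.
It also fails if it takes over 29 s, if anything falls off the work surface, if the arm or the gripper's body presses on something with over 40 N, if the wrist force passes 120 N, or if a joint passes its speed limit or range.

## Working session

There is one attempt and no reset: what is moved stays moved. The work goes in short steps, Python scripts to look and compute and a tool call to move; the robot and the scene stay as the last step left them, time stands still between calls to the robot, and variables do not carry over. Pictures are saved under pics/ and viewed, about 8 in all and at most 12, crops included, and the job is handed in when it is done.

Besides the shell and the picture viewer there is one more tool, called by a JSON object that holds its "op" and its "data". apply_moves: Moves the arm, as the interface text tells. Its arguments: {"type":"object","properties":{"moves":{"type":"array"},"hand":{"type":"number"}},"required":["moves"]}

```bash
mkdir -p pics; cat > h.py <<'E'
import numpy as np, cv2
from workcell import telemetry, cams, workorder
def grab(n,f=None):
    c=cams.camera(n)
    if f: cv2.imwrite('pics/'+f,cv2.cvtColor(c['color'],cv2.COLOR_RGB2BGR))
    return c
def ray(c,u,v):
    T=np.array(c['camera_from_world']);f=200/np.tan(np.radians(c['fovy'])/2)
    d=T[:3,:3].T@np.array([(u-c['cx'])/f,(v-c['cy'])/f,1]);return -T[:3,:3].T@T[:3,3],d
def onz(c,u,v,z):
    o,d=ray(c,u,v);return o+d*(z-o[2])/d[2]
def proj(c,p):
    T=np.array(c['camera_from_world']);f=200/np.tan(np.radians(c['fovy'])/2)
    q=T[:3,:3]@np.array(p)+T[:3,3];return np.array([f*q[0]/q[2]+c['cx'],f*q[1]/q[2]+c['cy']])
def tri(l):
    A=np.zeros((3,3));b=np.zeros(3)
    for o,d in l:
        d=d/np.linalg.norm(d);P=np.eye(3)-np.outer(d,d);A+=P;b+=P@o
    x=np.linalg.solve(A,b);return x,[np.linalg.norm((np.eye(3)-np.outer(d,d)/(d@d))@(x-o)) for o,d in l]
E
python3 - <<'E'
from h import *
import pickle
D={n:grab(n,n+'0.png') for n in ['top','side','wrist']}
pickle.dump(D,open('d0.pkl','wb'))
for n,c in D.items(): print(n,c['fovy'],ray(c,320,200))
print(telemetry.get_obs())
E
```

```text
top 47.11540571263758 (array([ 0.37213035, -0.05499986,  1.01818648]), array([ 0.21676643,  0.02678935, -0.97597238]))
side 53.28441762521103 (array([0.32898596, 0.49017158, 0.50854672]), array([ 0.31247449, -0.76620102, -0.56174436]))
wrist 60.00494463873062 (array([ 0.26775749, -0.42853074,  0.37341542]), array([-0.27824833, -0.12122202, -0.9528347 ]))
{'clock': 0.15, 'joint_pos': array([-1.16399746e+00,  2.41235427e-01,  4.00347492e-03,  1.33521972e+00,
        8.01394255e-08,  1.57078319e+00]), 'joint_vel': array([ 5.64882319e-04, -1.51164413e-04,  2.51932872e-03,  1.49152797e-07,
        2.09585922e-03, -6.86465719e-04]), 'tau': array([ 6.23249125e-04, -3.72634506e+01,  2.52638572e+01,  1.23377930e-02,
        2.33410262e-06, -4.30070060e-06]), 'eef_pos': array([ 0.19764827, -0.45876089,  0.24760817]), 'tool_rot': array([ 8.35368953e-01, -5.49689029e-01, -6.91385149e-04, -4.55005866e-04]), 'ft_force': array([-1.09951893, -0.4082045 ,  0.00467731]), 'ft_torque': array([ 0.01147801, -0.00578402, -0.00255519]), 'grip_width': 0.08545618751886719}
```

View pics/top0.png

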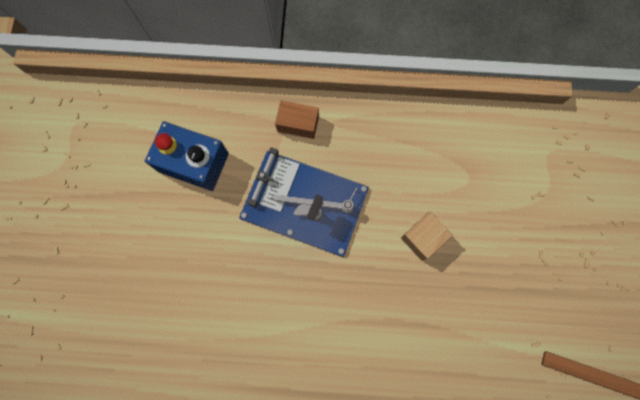

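View pics/side0.png

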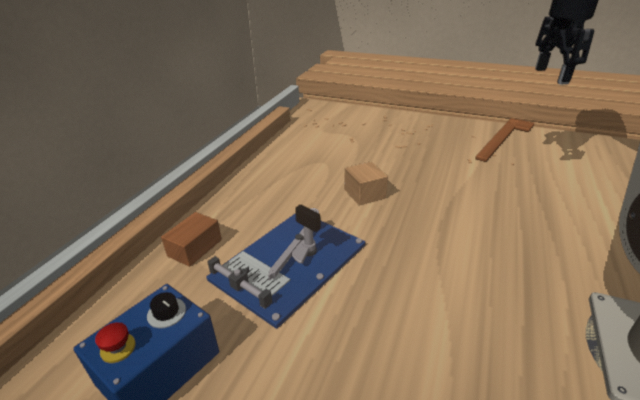

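The top view shows the unit at about (305,203), with the knob at (316,207) and the control box at (187,155). The side view shows the knob at (307,217), and the pointer and guide bar near (250,280). I'll enlarge both.

```bash
python3 - <<'E'
from h import *
a=cv2.imread('pics/top0.png')[140:262,235:375];b=cv2.imread('pics/side0.png')[195:330,200:370]
a=cv2.resize(a,(560,488),interpolation=cv2.INTER_CUBIC)
b=cv2.resize(b,(680,540),interpolation=cv2.INTER_CUBIC)
cv2.imwrite('pics/tz.png',a);cv2.imwrite('pics/sz.png',b)
E
```

```text
(no output)
```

View pics/tz.png

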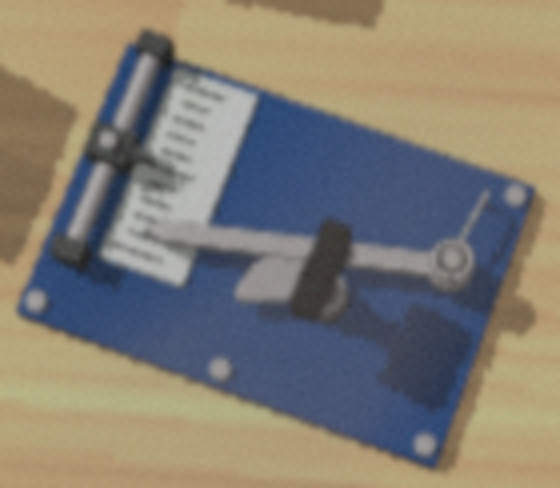

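View pics/sz.png

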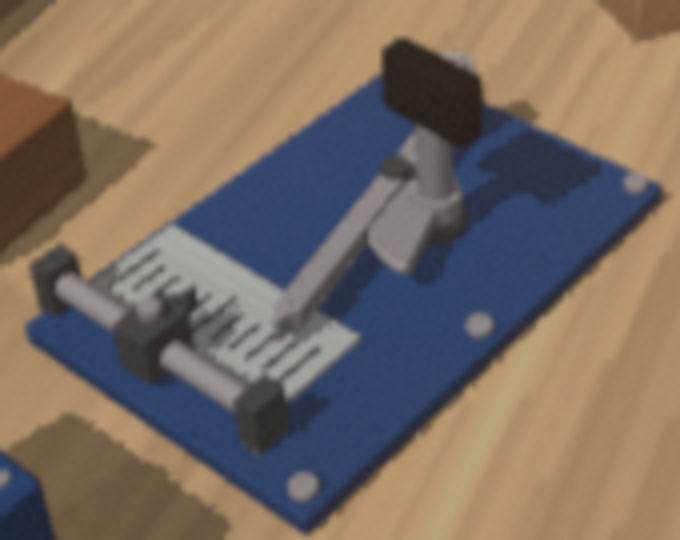

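The top crop (4x) shows the knob bar from about (338,222) to (313,318), the arm tip at about (147,234), the pivot at (452,258) and the marker block at (107,142). The side crop shows the knob bar at about (432,92), the arm tip at about (282,318) and the marker block at (150,340).

```bash
python3 - <<'E'
from h import *
import pickle
D=pickle.load(open('d0.pkl','rb'))
t,s=D['top'],D['side']
def blob(c,x0,y0,x1,y1):
    g=c['color'][y0:y1,x0:x1].max(2); m=(g<60).astype(np.uint8)
    n,l,st,ce=cv2.connectedComponentsWithStats(m); 
    for i in range(1,n):
        if st[i,4]>15: print(st[i],ce[i]+[x0,y0])
    i=1+np.argmax(st[1:,4]); p=np.argwhere(l==i)[:,::-1]+[x0,y0]
    return p,cv2.minAreaRect(p.astype(np.float32))
pt,rt=blob(t,300,190,330,225);ps,rs=blob(s,290,200,325,235)
print(rt,rs)
T=lambda u,v:(235+u/4,140+v/4)
S=lambda u,v:(200+u/4,195+v/4)
print('knob tri',tri([ray(t,*pt.mean(0)),ray(s,*ps.mean(0))]))
c=cv2.boxPoints(rt);print([onz(t,*q,.09).round(4) for q in c])
tip=tri([ray(t,*T(147,234)),ray(s,*S(282,318))]);print('tip',tip, onz(t,*T(147,234),.028))
print('piv',onz(t,*T(452,258),.028))
print('rail',onz(t,*T(153,48),.028),onz(t,*T(70,250),.028))
print('block',onz(t,*T(107,142),.04))
print('box/dial',onz(t,198,154,.107),onz(t,165,142,.11))
E
```

```text
[  6   6  25  26 437] [307.96338673 218.27231121]
((315.4000244140625, 212.20004272460938), (1.7888542413711548, 7.155416965484619), 26.56505012512207) ((307.9000244140625, 218.70001220703125), (29.96331024169922, 17.441329956054688), 26.56505012512207)
knob tri (array([ 0.55657572, -0.02056998,  0.08991614]), [np.float64(0.003859590440635192), np.float64(0.003859590440635487)])
[array([ 0.5458, -0.0172,  0.09  ]), array([ 0.5596, -0.0229,  0.09  ]), array([ 0.5582, -0.0263,  0.09  ]), array([ 0.5443, -0.0206,  0.09  ])]
tip (array([0.58781152, 0.07827072, 0.03473703]), [np.float64(0.0006227262560233106), np.float64(0.0006227262560235117)]) [0.5886777 0.0789738 0.028    ]
piv [ 0.58581772 -0.09016634  0.028     ]
rail [0.69652476 0.08527186 0.028     ] [0.57695669 0.120586   0.028     ]
block [0.6366188 0.1040969 0.04     ]
box/dial [0.65633328 0.23004822 0.107     ] [0.67714061 0.30114791 0.11      ]
```

```bash
cat >> h.py <<'E'
def yaw(o):
    x,y,z,w=o['tool_rot'];return np.arctan2(2*(x*y+z*w),1-2*(y*y+z*z))
def plan(p,ps,n):
    o=telemetry.get_obs();a=yaw(o);d=(np.array(p)-o['eef_pos'])/n;k=(ps-a)/n
    print('yaw',a)
    for i in range(n):
        b=a+k*i
        print([round(float(1000*(d[0]*np.cos(b)+d[1]*np.sin(b))),1),round(float(1000*(d[0]*np.sin(b)-d[1]*np.cos(b))),1),round(float(-1000*d[2]),1),round(float(-np.degrees(k)),2)])
def knobmask(c,x0,y0,x1,y1,th=90):
    im=c['color'][y0:y1,x0:x1].astype(int); m=((im.max(2)<th)&(im[...,2]-im[...,0]<18)).astype(np.uint8)
    n,l,st,ce=cv2.connectedComponentsWithStats(m);i=1+np.argmax(st[1:,4])
    p=np.argwhere(l==i)[:,::-1]+[x0,y0];return p,cv2.minAreaRect(p.astype(np.float32))
E
python3 - <<'E'
from h import *
import pickle
t=pickle.load(open('d0.pkl','rb'))['top']
p,r=knobmask(t,303,190,328,225);print(len(p),p.mean(0),r)
print([onz(t,*q,.1).round(4) for q in cv2.boxPoints(r)],onz(t,*r[0],.1))
plan([.555,-.02,.23],1.29,20)
E
```

```text
263 [315.70722433 208.62357414] ((317.8824462890625, 209.0623321533203), (15.594816207885742, 25.547821044921875), 25.20112419128418)
[array([ 0.5382, -0.0025,  0.1   ]), array([ 0.5878, -0.0213,  0.1   ]), array([ 0.5757, -0.0511,  0.1   ]), array([ 0.5264, -0.0321,  0.1   ])] [ 0.55687101 -0.02673884  0.1       ]
yaw -1.1639843228333944
[-13.1, -25.1, 0.9, -7.03]
[-9.9, -26.5, 0.9, -7.03]
[-6.6, -27.5, 0.9, -7.03]
[-3.2, -28.1, 0.9, -7.03]
[0.3, -28.3, 0.9, -7.03]
[3.8, -28.0, 0.9, -7.03]
[7.2, -27.4, 0.9, -7.03]
[10.5, -26.3, 0.9, -7.03]
[13.6, -24.8, 0.9, -7.03]
[16.5, -23.0, 0.9, -7.03]
[19.2, -20.8, 0.9, -7.03]
[21.6, -18.3, 0.9, -7.03]
[23.7, -15.5, 0.9, -7.03]
[25.4, -12.5, 0.9, -7.03]
[26.7, -9.3, 0.9, -7.03]
[27.7, -5.9, 0.9, -7.03]
[28.2, -2.5, 0.9, -7.03]
[28.3, 1.0, 0.9, -7.03]
[27.9, 4.4, 0.9, -7.03]
[27.2, 7.8, 0.9, -7.03]
```

{"op": "apply_moves", "data": {"moves": [[[-13,-25,1,-7],[-10,-26.5,1,-7],[-6.5,-27.5,1,-7],[-3,-28,1,-7],[0.5,-28,1,-7],[4,-28,1,-7],[7,-27.5,1,-7],[10.5,-26.5,1,-7],[13.5,-25,1,-7],[16.5,-23,1,-7]]], "hand": 1}}

```text
clock: 1.15
eef_pos: [0.3756, -0.23, 0.2341]
tool_rot: [0.999, 0.049, -0.002, -0.003]
ft_force: [1.2, 0.7, 0.2]
grip_width: 0.0854
```

{"op": "apply_moves", "data": {"moves": [[[19,-21,1,-7],[21.5,-18.5,1,-7],[23.5,-15.5,1,-7],[25.5,-12.5,1,-7],[26.5,-9.5,1,-7],[27.5,-6,1,-7],[28,-2.5,1,-7],[28,1,1,-7],[28,4.5,1,-7],[27,8,1,-7]]]}}

```text
clock: 2.15
eef_pos: [0.544, 0.0105, 0.2208]
tool_rot: [0.773, 0.634, -0.002, -0.006]
ft_force: [0.1, -0.4, 0.3]
grip_width: 0.0855
```

```bash
python3 - <<'E'
from h import *
import pickle
c=grab('wrist','w1.png');pickle.dump(c,open('w1.pkl','wb'))
o=telemetry.get_obs();print(o['clock'],o['eef_pos'],yaw(o),o['joint_pos'])
E
```

```text
2.2 [0.54625811 0.01395308 0.22028312] 1.3811086194155309 [0.02084    0.35224322 0.08522948 1.31254876 0.00895948 0.21045224]
```

View pics/w1.png

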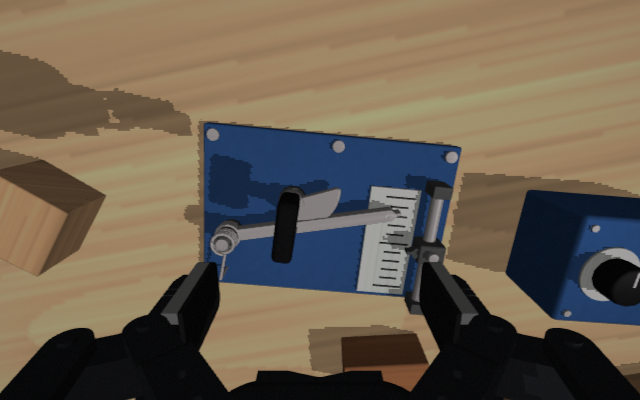

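The wrist view shows the knob bar centred at about (287,227), the pivot at (226,240), the arm tip at about (399,213) and the nib at about (388,240) on the marker block (428,255). Next I'll triangulate the knob and enlarge the tip and nib.

```bash
python3 - <<'E'
from h import *
import pickle
D=pickle.load(open('d0.pkl','rb'));t,s=D['top'],D['side'];w=pickle.load(open('w1.pkl','rb'))
p,r=knobmask(w,265,180,310,275,45);print(len(p),p.mean(0),cv2.boxPoints(r).round(1).tolist(),r)
for z in (.107,.09): print(z,[onz(w,*q,z).round(4).tolist() for q in cv2.boxPoints(r)])
b,_=knobmask(t,303,190,328,225);e=(308,218.3)
print(tri([ray(w,*p.mean(0)),ray(s,*e)]),tri([ray(w,*p.mean(0)),ray(s,*e),ray(t,*b.mean(0))]))
im=cv2.imread('pics/w1.png')[180:310,340:460]
cv2.imwrite('pics/w1z.png',cv2.resize(im,None,fx=4.6,fy=4.6,interpolation=cv2.INTER_CUBIC))
E
```

```text
1498 [285.48130841 224.63284379] [[265.8999938964844, 259.1000061035156], [281.79998779296875, 183.0], [305.29998779296875, 187.89999389648438], [289.29998779296875, 264.0]] ((285.5695495605469, 223.51458740234375), (23.962779998779297, 77.7132797241211), 11.84207534790039)
0.107 [[0.5795, -0.0381, 0.107], [0.5234, -0.0126, 0.107], [0.5303, 0.0031, 0.107], [0.5871, -0.0215, 0.107]]
0.09 [[0.5873, -0.0426, 0.09], [0.5273, -0.0152, 0.09], [0.5346, 0.0016, 0.09], [0.5954, -0.0247, 0.09]]
(array([ 0.5606644 , -0.02008033,  0.09021026]), [np.float64(0.00026194272826173616), np.float64(0.0002619427282616492)]) (array([ 0.56058849, -0.02102032,  0.08928441]), [np.float64(0.001054603395532619), np.float64(0.00026157752833360585), np.float64(0.0012314658793305734)])
```

View pics/w1z.png

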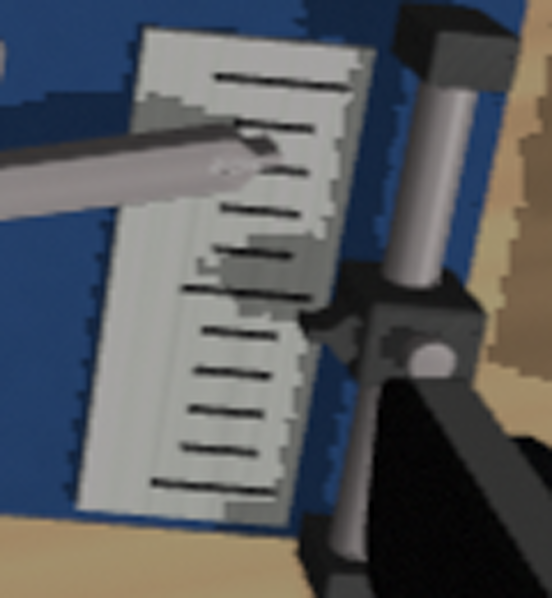

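The crop (4.6x) shows the arm's point at about (278,152) and the nib's end at about (300,318). The knob triangulates to (0.5605, -0.0205, 0.090), which matches the stated height. Next I'll get the bar's yaw and the gap still to close.

```bash
python3 - <<'E'
from h import *
import pickle
D=pickle.load(open('d0.pkl','rb'));t,s=D['top'],D['side'];w=pickle.load(open('w1.pkl','rb'))
W=lambda u,v:(340+u/4.6,180+v/4.6)
for n,c,b in(('w',w,(265,180,310,275)),('t',t,(303,190,328,225))):
  for th in (30,45,60,80):
    p,_=knobmask(c,*b,th)
    rows=range(p[:,1].min()+4,p[:,1].max()-3)
    try:
        m=np.array([[ (p[p[:,1]==y,0].min()+p[p[:,1]==y,0].max())/2,y] for y in rows]);k=np.polyfit(m[:,1],m[:,0],1)
        a=onz(c,np.polyval(k,m[0,1]),m[0,1],.1);e=onz(c,np.polyval(k,m[-1,1]),m[-1,1],.1);q=(e-a) if e[0]>a[0] else a-e
        print(n,th,len(p),k[0],np.arctan2(q[1],q[0]))
    except Exception as ex: print(n,th,len(p),ex)
tip=onz(w,*W(278,152),.030);nib=onz(w,*W(300,318),.028);piv=onz(w,226,238,.034)
r1,r2=onz(w,*W(445,110),.028),onz(w,*W(352,530),.028)
ux=(r2-r1)[:2];ux/=np.linalg.norm(ux);print(tip,nib,piv,ux,'len',np.linalg.norm(tip-piv),'rem x',(nib-tip)[:2]@ux,'gap y',(nib-tip)[:2]@[-ux[1],ux[0]])
plan([.5605,-.0205,.16],-.40+np.pi/2,10)
E
```

```text
w 30 1400 -0.13148041474654404 -0.34718586406339436
w 45 1498 -0.14799050054804508 -0.3620744017532588
w 60 1590 -0.15390938984289357 -0.367550439303074
w 80 1639 -0.16561929119473898 -0.37801555974885165Traceback (most recent call last):
  File "<stdin>", line 7, in <module>
  File "h.py", line 30, in knobmask
    n,l,st,ce=cv2.connectedComponentsWithStats(m);i=1+np.argmax(st[1:,4])
                                                      ~~~~~~~~~^^^^^^^^^^
    return _wrapfunc(a, 'argmax', axis=axis, out=out, **kwds)
    return bound(*args, **kwds)
ValueError: attempt to get argmax of an empty sequence
```

```bash
python3 - <<'E'
from h import *
import pickle
w=pickle.load(open('w1.pkl','rb'))
W=lambda u,v:(340+u/4.6,180+v/4.6)
tip=onz(w,*W(278,152),.030);nib=onz(w,*W(300,318),.028);piv=onz(w,226,238,.034)
r1,r2=onz(w,*W(445,110),.028),onz(w,*W(352,530),.028)
ux=(r2-r1)[:2];ux/=np.linalg.norm(ux);print(tip,nib,piv,ux,'len',np.linalg.norm(tip-piv),'rem x',(nib-tip)[:2]@ux,'gap y',(nib-tip)[:2]@[-ux[1],ux[0]])
plan([.5605,-.0205,.15],1.22,8)
E
```

```text
[0.59270953 0.08152463 0.03      ] [0.63272524 0.08165639 0.028     ] [ 0.58321217 -0.08997838  0.034     ] [ 0.95260596 -0.30420696] len 0.17181234575805476 rem x 0.038079120953520555 gap y 0.012298577245990814
yaw 1.3811086194155309
[-3.9, 2.6, 8.8, 1.15]
[-3.8, 2.6, 8.8, 1.15]
[-3.8, 2.7, 8.8, 1.15]
[-3.7, 2.8, 8.8, 1.15]
[-3.7, 2.9, 8.8, 1.15]
[-3.6, 2.9, 8.8, 1.15]
[-3.6, 3.0, 8.8, 1.15]
[-3.5, 3.1, 8.8, 1.15]
```

{"op": "apply_moves", "data": {"moves": [[[-4,2.5,9,1.2],[-4,2.5,9,1.2],[-4,2.5,9,1.2],[-3.5,3,9,1.2],[-3.5,3,9,1.2],[-3.5,3,9,1.1],[-3.5,3,9,1.1],[-3.5,3,7,1.1],[0,0,0,0],[0,0,0,0]]], "hand": 1}}

```text
clock: 3.2
eef_pos: [0.5575, -0.0259, 0.1409]
tool_rot: [0.826, 0.564, -0.004, -0.008]
ft_force: [-0.4, -0.2, -0.8]
grip_width: 0.0855
```

```bash
python3 - <<'E'
from h import *
import pickle
c=grab('wrist','w2.png');pickle.dump(c,open('w2.pkl','wb'))
o=telemetry.get_obs();print(o['clock'],o['eef_pos'],yaw(o),o['ft_force'])
u=proj(c,[.5605,-.0205,.107]);print(u)
plan([.5605,-.0205,.093],1.22,8)
E
```

```text
3.25 [ 0.55746524 -0.02583956  0.14090126] 1.1975799542368386 [-0.14283554  0.44825792  0.96113829]
[331.91839929 253.13933338]
yaw 1.1975799542368386
[0.8, 0.1, 6.0, -0.16]
[0.8, 0.1, 6.0, -0.16]
[0.8, 0.1, 6.0, -0.16]
[0.8, 0.1, 6.0, -0.16]
[0.8, 0.1, 6.0, -0.16]
[0.8, 0.1, 6.0, -0.16]
[0.8, 0.1, 6.0, -0.16]
[0.8, 0.1, 6.0, -0.16]
```

View pics/w2.png

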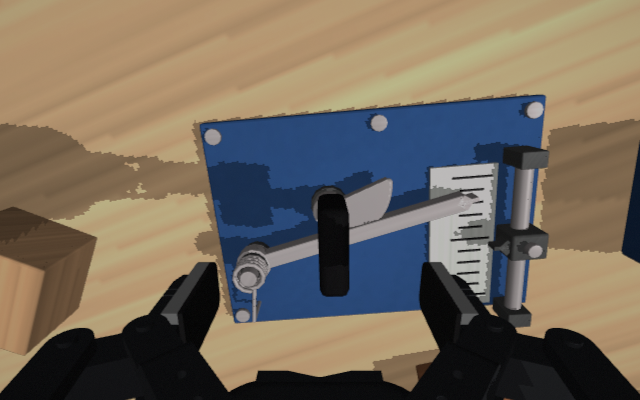

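The wrist view shows the knob bar upright between the open fingers, with its top face centred at about (334,254). The projected point is (332,253), so they agree. I'll descend.

{"op": "apply_moves", "data": {"moves": [[[1,0,6,0],[1,0,6,0],[1,0,6,0],[1,0,6,0],[1,0,6,0],[1,0,6,0],[0,0,6,0],[0,0,4,0],[0,0,0,0],[0,0,0,0]]], "hand": 1}}

```text
clock: 4.25
eef_pos: [0.5595, -0.0181, 0.0915]
tool_rot: [0.825, 0.564, -0.004, -0.007]
ft_force: [0.1, -0.0, -0.2]
grip_width: 0.0853
```

```bash
python3 - <<'E'
from h import *
o=telemetry.get_obs();print(o['clock'],o['eef_pos'],yaw(o),o['ft_force'],o['ft_torque'])
plan([.5605,-.0205,.093],1.22,1)
E
```

```text
4.25 [ 0.55954204 -0.01811529  0.09146959] 1.1996781317162206 [ 0.08521837 -0.03348341 -0.22878177] [ 0.00110745 -0.03391967  0.05502698]
yaw 1.1996781317162206
[-1.9, 1.8, -1.5, -1.16]
```

{"op": "apply_moves", "data": {"moves": [[[-2,2,-1.5,-1],[0,0,0,0],[0,0,0,0],[0,0,0,0],[0,0,0,0],[0,0,0,0],[0,0,0,0],[0,0,0,0],[0,0,0,0],[0,0,0,0]]], "hand": -1}}

```text
clock: 5.25
eef_pos: [0.5623, -0.0198, 0.0946]
tool_rot: [0.82, 0.573, -0.001, -0.007]
ft_force: [-0.5, 2.1, -0.1]
grip_width: 0.0153
```

```bash
python3 - <<'E'
from h import *
o=telemetry.get_obs();print(o['clock'],o['eef_pos'],yaw(o),o['ft_force'],o['ft_torque'],o['grip_width'])
E
```

```text
5.25 [ 0.5622971  -0.01975241  0.09455948] 1.220209666741387 [-0.54275269  2.0814844  -0.13239866] [-0.17210774  0.16025515  0.05042319] 0.015272085600507704
```

Gripped, with an opening of 15.3 mm. I'll turn clockwise in part.

{"op": "apply_moves", "data": {"moves": [[[0,0,0,4],[0,0,0,4],[0,0,0,4],[0,0,0,4],[0,0,0,4],[0,0,0,4],[0,0,0,4],[0,0,0,4],[0,0,0,0],[0,0,0,0]]], "hand": -1}}

```text
clock: 6.25
eef_pos: [0.5626, -0.0192, 0.0945]
tool_rot: [0.949, 0.316, -0.002, -0.008]
ft_force: [-0.4, 0.7, -0.5]
grip_width: 0.0155
```

```bash
python3 - <<'E'
from h import *
import pickle
o=telemetry.get_obs();print(o['clock'],o['eef_pos'],yaw(o),o['ft_force'],o['ft_torque'],o['grip_width'])
D={n:grab(n,n+'3.png') for n in ['top','side','wrist']};pickle.dump(D,open('d3.pkl','wb'))
t=proj(D['wrist'],[.6327,.0817,.028]);print(t,proj(D['side'],[.6327,.0817,.028]))
x,y=t.astype(int);
a=cv2.resize(cv2.imread('pics/wrist3.png'),(400,250))
x=max(0,min(560,x-40));y=max(0,min(300,y-50))
b=cv2.resize(cv2.imread('pics/wrist3.png')[y:y+100,x:x+80],(400,500),interpolation=cv2.INTER_CUBIC)
c=cv2.resize(cv2.imread('pics/side3.png')[235:315,200:300],(400,320),interpolation=cv2.INTER_CUBIC)
o=np.zeros((572,800,3),np.uint8);o[:250,:400]=a;o[:500,400:]=b;o[252:572,:400]=c
print(x,y);cv2.imwrite('pics/c3.png',o)
E
```

```text
6.25 [ 0.56264793 -0.01922475  0.0945162 ] 0.6431916226569901 [-0.44501937  0.73634279 -0.54256849] [ 0.00765186 -0.0744379  -0.02813648] 0.015541791605531926
[526.35411904 163.43128316] [246.86391286 272.04513927]
486 113
```

View pics/c3.png

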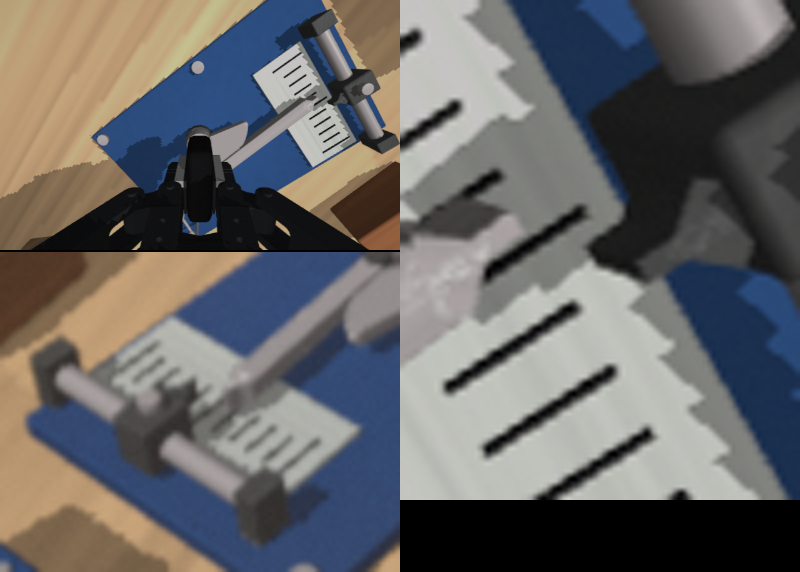

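The crop shows the arm's point at about (515,222), the nib's dark end at about (590,248), and a few millimetres along the bar left to close. The knob yaw turned 0.577 rad.

```bash
python3 - <<'E'
from h import *
import pickle
D=pickle.load(open('d3.pkl','rb'));w=D['wrist'];w1=pickle.load(open('w1.pkl','rb'))
W=lambda u,v:(486+(u-400)/5,113+v/5)
ux=np.array([.9526,-.3042])
# refine ux from rail in this view: full thumb 1.6x
a,b=onz(w,325*1.6,35*1.6,.028),onz(w,373*1.6,128*1.6,.028);v=(b-a)[:2];print('rail',v/np.linalg.norm(v))
tk=[onz(w,*W(486,275),.004),onz(w,*W(586,210),.004)];v=(tk[1]-tk[0])[:2];v/=np.linalg.norm(v);print('tick dir (y)',v)
tri_n=tri([ray(w,*W(590,247)),ray(w1,340+300/4.6,180+318/4.6)]);print('nib tri',tri_n)
nib=onz(w,*W(590,247),.028);print('nib',nib)
for z in(.028,.034):
    for q in((515,222),(522,240)):
        tip=onz(w,*W(*q),z);d=(nib-tip)[:2];print(z,q,tip,d@ux,d@[.3042,.9526])
E
```

```text
rail [ 0.95452645 -0.29812624]
tick dir (y) [0.29031063 0.95693246]
nib tri (array([0.6420479 , 0.08502916, 0.00972018]), [np.float64(0.00012413538645300755), np.float64(0.00012413538645298213)])
nib [0.6311994  0.08131389 0.028     ]
0.028 (515, 222) [0.62234387 0.07824065 0.028     ] 0.007500900081910382 0.005621422657402064
0.028 (522, 240) [0.62446225 0.07726807 0.028     ] 0.00518707029129222 0.005903491144193632
0.034 (515, 222) [0.61907315 0.0770788  0.034     ] 0.010263148460258885 0.007723156847649088
0.034 (522, 240) [0.6211259  0.07613635 0.034     ] 0.00802101018832005 0.007996485746822019
```

The nib's two-view height comes out at 0.010, which doesn't fit the stated 0.028, so one of my picks was wrong, probably shadow. I'll enlarge the nib and tip in four views.

```bash
python3 - <<'E'
from h import *
import pickle
D=pickle.load(open('d3.pkl','rb'));w2=pickle.load(open('w2.pkl','rb'))
P=[.629,.080,.028];out=[]
for n,c in(('w2',w2),('w3',D['wrist']),('side',D['side']),('top',D['top'])):
    u=proj(c,P).astype(int);x,y=u[0]-25,u[1]-18
    im=cv2.cvtColor(c['color'],cv2.COLOR_RGB2BGR)[y:y+37,x:x+50]
    im=np.clip((im/255.)**.6*255,0,255).astype(np.uint8)
    out.append(cv2.resize(im,(400,296),interpolation=cv2.INTER_CUBIC));print(n,x,y,ray(c,0,0)[0])
cv2.imwrite('pics/c4.png',np.vstack([np.hstack(out[:2]),np.hstack(out[2:])]))
E
```

```text
w2 460 222 [0.48683609 0.00112715 0.26807301]
w3 494 143 [0.51678214 0.04074204 0.22164883]
side 224 253 [0.32898596 0.49017158 0.50854672]
top 247 162 [ 0.37213035 -0.05499986  1.01818648]
```

View pics/c4.png

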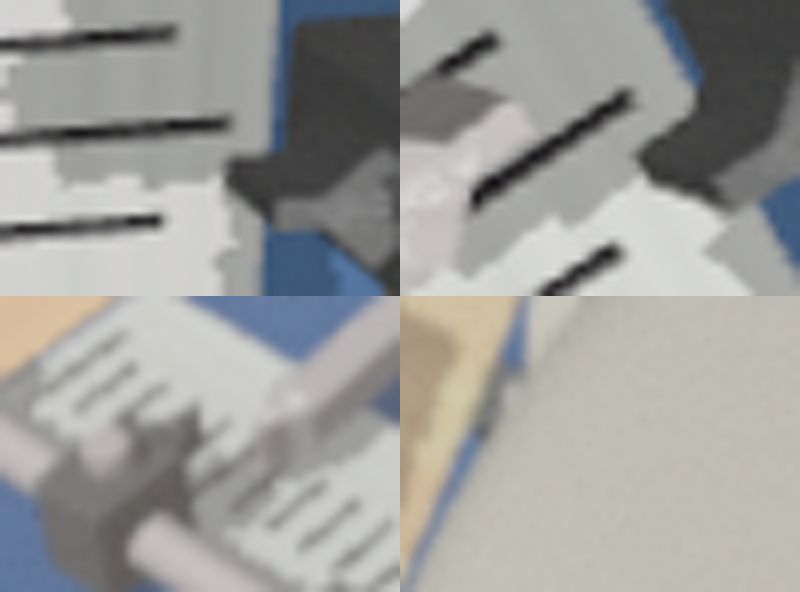

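```bash
python3 - <<'E'
from h import *
import pickle
D=pickle.load(open('d3.pkl','rb'));w=D['wrist'];s=D['side'];w2=pickle.load(open('w2.pkl','rb'))
A=lambda u,v:(460+u/8,222+v/8);B=lambda u,v:(494+(u-400)/8,143+v/8);S=lambda u,v:(224+u/8,253+(v-296)/8)
N=[ray(w2,*A(228,170)),ray(w,*B(640,163)),ray(s,*S(192,412))]
for k in([0,1],[0,2],[1,2],[0,1,2]): x,e=tri([N[i] for i in k]);print(k,x.round(4),np.round(e,4))
for q,r in (((525,105),(272,402)),((535,130),(270,420)),((545,150),(268,440))):
    x,e=tri([ray(w,*B(*q)),ray(s,*S(*r))]);print('tip',x.round(4),np.round(e,4))
for z in (.022,.028,.034):print('proj vertical', [ (np.array(proj(w,[.632,.0817,z]))-[494,143])*8+[400,0], (proj(s,[.632,.0817,z])-[224,253])*8+[0,296], (proj(w,[.622,.078,z])-[494,143])*8+[400,0], (proj(s,[.622,.078,z])-[224,253])*8+[0,296]])
E
```

```text
[0, 1] [0.6297 0.0802 0.0315] [0.0002 0.0002]
[0, 2] [0.6293 0.0791 0.036 ] [0.0018 0.0018]
[1, 2] [0.6288 0.0794 0.0364] [0.0019 0.0019]
[0, 1, 2] [0.6286 0.0792 0.0359] [0.0011 0.0014 0.0025]
tip [0.6131 0.0758 0.0434] [0.0006 0.0006]
tip [0.6157 0.0758 0.0385] [0.0022 0.0022]
tip [0.6182 0.0761 0.0333] [0.0038 0.0038]
proj vertical [array([604.85236193, 142.32379102]), array([189.09854471, 469.4530276 ]), array([470.73936254, 100.89770915]), array([238.5115197, 469.8391114])]
proj vertical [array([651.92641394, 157.5885998 ]), array([185.76963437, 449.19285137]), array([514.07090559, 115.00972402]), array([235.4299038 , 449.56890336])]
proj vertical [array([701.84619293, 173.77619887]), array([182.40698855, 428.72735671]), array([560.03396222, 129.97875797]), array([232.31703997, 429.09315315])]
```

The nib is now consistent, with z about 0.031 from the wrist pair. The remaining travel is about 10.5 mm, or about 0.23 rad, which agrees with 38 − 26.5. I'll turn 10° and check again.

{"op": "apply_moves", "data": {"moves": [[[0,0,0,2.5],[0,0,0,2.5],[0,0,0,2.5],[0,0,0,2.5],[0,0,0,0],[0,0,0,0],[0,0,0,0],[0,0,0,0],[0,0,0,0],[0,0,0,0]]], "hand": -1}}

```text
clock: 7.4
eef_pos: [0.5628, -0.0191, 0.0945]
tool_rot: [0.973, 0.233, -0.003, -0.008]
ft_force: [-0.7, 1.1, -0.2]
grip_width: 0.0152
```

```bash
cat > look.py <<'E'
import sys
from h import *
import pickle
k=sys.argv[1]
o=telemetry.get_obs();print(o['clock'],o['eef_pos'],yaw(o),o['ft_force'],o['ft_torque'],o['grip_width'])
D={n:grab(n) for n in ['side','wrist']};pickle.dump(D,open(f'd{k}.pkl','wb'))
out=[]
for n in('wrist','side'):
    c=D[n];u=proj(c,[.629,.080,.030]).astype(int);x,y=u[0]-25,u[1]-30
    x=min(x,590);im=cv2.cvtColor(c['color'],cv2.COLOR_RGB2BGR)[y:y+60,x:x+50]
    im=np.clip((im/255.)**.6*255,0,255).astype(np.uint8)
    out.append(cv2.resize(im,(400,480),interpolation=cv2.INTER_CUBIC));print(n,x,y)
cv2.imwrite(f'pics/l{k}.png',np.hstack(out))
E
python3 look.py 5
```

```text
7.4 [ 0.56281885 -0.01912341  0.09453165] 0.4697948105862523 [-0.69568275  1.13202349 -0.20733416] [ 0.05746246 -0.16780679 -0.08398486] 0.015249844474683897
wrist 486 98
side 224 241
```

View pics/l5.png

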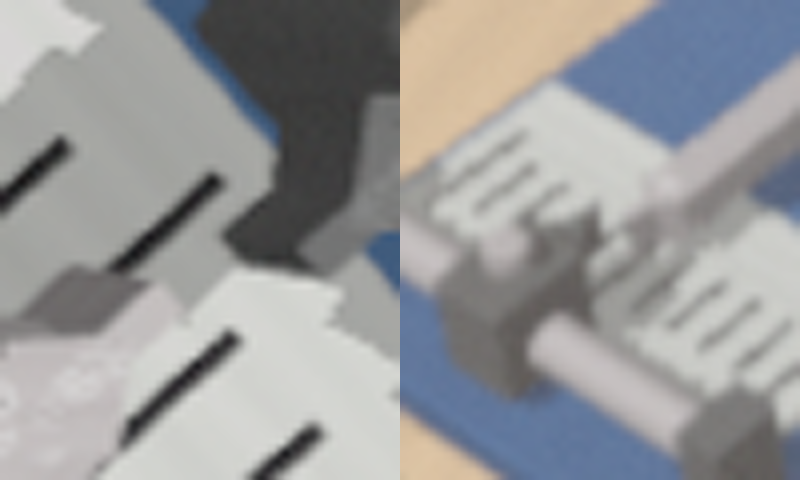

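The wrist crop shows the arm's point at about (160,285) to (188,315) and the nib's end at about (225,243). The side crop shows the nib tip at (595,210), and the arm's end edge from (650,182) at the top to (638,228) at the bottom. They're nearly level, so I'll put numbers on it.

```bash
python3 - <<'E'
from h import *
import pickle
D=pickle.load(open('d5.pkl','rb'));w=D['wrist'];s=D['side'];D3=pickle.load(open('d3.pkl','rb'))
ux=np.array([.954,-.298]);uy=np.array([.298,.954])
B=lambda u,v:(486+u/8,98+v/8);S=lambda u,v:(224+(u-400)/8,241+v/8)
for q in((150,283),(165,287),(188,315)):
  for zt in(.028,.034):
    d=(onz(w,*B(225,243),.0315)-onz(w,*B(*q),zt))[:2];print('wrist',q,zt,(1e3*d@ux).round(1),(1e3*d@uy).round(1))
for q in((652,182),(645,205),(638,228)):
    d=(onz(s,*S(595,210),.034)-onz(s,*S(*q),.034))[:2];print('side',q,(1e3*d@ux).round(1),(1e3*d@uy).round(1))
    x,e=tri([ray(w,*B(165,287)),ray(s,*S(*q))]);n,f=tri([ray(w,*B(225,243)),ray(s,*S(595,210))]);d=(n-x)[:2]
    print(' tri',x.round(4),n.round(4),np.round([e[0],f[0]],4),(1e3*d@ux).round(1),(1e3*d@uy).round(1))
# arm edges projected: where does the point lie if arm of 170mm from pivot
p,a=onz(pickle.load(open('w1.pkl','rb')),226,238,.034),None;print(p)
E
```

```text
wrist (150, 283) 0.028 -0.1 4.1
wrist (150, 283) 0.034 2.6 5.9
wrist (165, 287) 0.028 -1.1 3.6
wrist (165, 287) 0.034 1.7 5.3
wrist (188, 315) 0.028 -3.7 3.6
wrist (188, 315) 0.034 -0.9 5.4
side (652, 182) 3.3 13.6
 tri [0.6191 0.0738 0.0455] [0.628  0.0795 0.0376] [0.0009 0.0017] 6.8 8.1
side (645, 205) 7.3 7.7
 tri [0.6217 0.0746 0.0391] [0.628  0.0795 0.0376] [0.0016 0.0017] 4.6 6.5
side (638, 228) 11.3 1.9
 tri [0.6244 0.0755 0.0327] [0.628  0.0795 0.0376] [0.0022 0.0017] 2.3 4.9
[ 0.58321217 -0.08997838  0.034     ]
```

The estimates put the remaining travel at 1.5 to 4.5 mm. I'll turn another 2.5°, let go, and look from straight above, where parallax drops out.

{"op": "apply_moves", "data": {"moves": [[[0,0,0,1.3],[0,0,0,1.2],[0,0,0,0],[0,0,0,0],[0,0,0,0],[0,0,0,0],[0,0,0,0],[0,0,0,0],[0,0,0,0],[0,0,0,0]]], "hand": -1}}

```text
clock: 8.5
eef_pos: [0.5629, -0.0191, 0.0945]
tool_rot: [0.978, 0.21, -0.003, -0.007]
ft_force: [-0.3, 0.4, -0.7]
grip_width: 0.015
```

{"op": "apply_moves", "data": {"moves": [[[0,0,0,0],[0,0,0,0],[0,0,0,0],[0,0,0,0],[0,0,0,0],[0,0,0,0],[0,0,-10,0],[0,0,-14,0],[0,0,-16,0],[0,0,-10,0]]], "hand": 1}}

```text
clock: 9.5
eef_pos: [0.5619, -0.0202, 0.1462]
tool_rot: [0.978, 0.21, -0.005, -0.008]
ft_force: [1.2, -0.6, 1.0]
grip_width: 0.0853
```

```bash
python3 - <<'E'
from h import *
o=telemetry.get_obs();print(o['clock'],o['eef_pos'],yaw(o),o['ft_force'],o['grip_width'])
a=yaw(o);plan([.627+.076*np.sin(a),.079-.076*np.cos(a),.145],a,8)
E
```

```text
9.5 [ 0.56187297 -0.02021617  0.14623423] 0.422339442530683 [ 1.22157278 -0.63779752  0.96481121] 0.08528799636069104
yaw 0.422339442530683
[12.5, 1.5, 0.2, -0.0]
[12.5, 1.5, 0.2, -0.0]
[12.5, 1.5, 0.2, -0.0]
[12.5, 1.5, 0.2, -0.0]
[12.5, 1.5, 0.2, -0.0]
[12.5, 1.5, 0.2, -0.0]
[12.5, 1.5, 0.2, -0.0]
[12.5, 1.5, 0.2, -0.0]
```

{"op": "apply_moves", "data": {"moves": [[[12.5,1.5,0,0],[12.5,1.5,0,0],[12.5,1.5,0,0],[12.5,1.5,0,0],[12.5,1.5,0,0],[12.5,1.5,0,0],[12.5,1.5,0,0],[8,1,0,0],[0,0,0,0],[0,0,0,0]]], "hand": 1}}

```text
clock: 10.5
eef_pos: [0.6589, 0.0091, 0.1538]
tool_rot: [0.978, 0.209, -0.001, -0.006]
ft_force: [0.1, -0.3, -0.8]
grip_width: 0.0856
```

```bash
python3 - <<'E'
from h import *
import pickle
o=telemetry.get_obs();print(o['clock'],o['eef_pos'],yaw(o))
c=grab('wrist','w6.png');pickle.dump(c,open('w6.pkl','wb'))
O=ray(c,0,0)[0];print(O,'nadir',proj(c,[O[0],O[1],.03]),'nib',proj(c,[.6297,.0802,.03]))
x,y=proj(c,[.627,.079,.03]).astype(int)-[40,30];x=max(0,min(x,560));y=max(0,min(y,340))
im=cv2.imread('pics/w6.png')[y:y+60,x:x+80];im=np.clip((im/255.)**.6*255,0,255).astype(np.uint8)
cv2.imwrite('pics/w6z.png',cv2.resize(im,(800,600),interpolation=cv2.INTER_CUBIC));print(x,y)
E
```

```text
10.5 [0.65888685 0.00907643 0.15382821] 0.4215917692662178
[0.62709219 0.07777521 0.28071367] nadir [318.80552705  94.61871818] nib [323.67806458  92.88846894]
279 62
```

View pics/w6z.png

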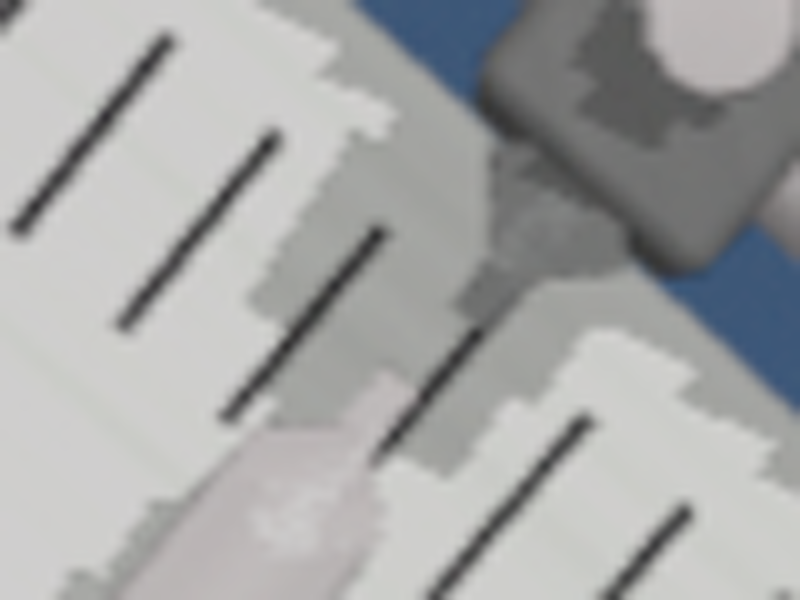

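From directly overhead, the nib's end is centred at about (470,315) and the arm's point at about (398,380). The arm is still slightly short along the bar.

```bash
python3 - <<'E'
from h import *
import pickle
c=pickle.load(open('w6.pkl','rb'));P=lambda u,v,z:onz(c,279+u/10,62+v/10,z)[:2]
uy=P(480,330,.008)-P(380,460,.008);uy2=P(382,230,.008)-P(228,418,.008)
for v in(uy,uy2):
    v/=np.linalg.norm(v);d=P(470,315,.030)-P(398,380,.030);print(v,1e3*d@[v[1],-v[0]],1e3*d@v)
o=telemetry.get_obs();plan([.5625,-.0195,.1538],.4223,9)
E
```

```text
[0.24870832 0.96857843] 1.203371318984071 6.489431156033619
[0.28699777 0.95793125] 0.9445675268632712 6.532121511993533
yaw 0.42153552102607195
[-11.1, -1.5, 0.0, -0.0]
[-11.1, -1.5, 0.0, -0.0]
[-11.1, -1.5, 0.0, -0.0]
[-11.1, -1.5, 0.0, -0.0]
[-11.1, -1.5, 0.0, -0.0]
[-11.1, -1.5, 0.0, -0.0]
[-11.1, -1.5, 0.0, -0.0]
[-11.1, -1.5, 0.0, -0.0]
[-11.1, -1.5, 0.0, -0.0]
```

It's 0.9–1.2 mm short, with a 6.5 mm gap across, which is within 3–12 mm. There's plenty of time, so I'll regrip at the same pose and take up the last ~1.2°.

{"op": "apply_moves", "data": {"moves": [[[-12.5,-1.5,0,0],[-12.5,-1.5,0,0],[-12.5,-1.5,0,0],[-12.5,-1.5,0,0],[-12.5,-1.5,0,0],[-12.5,-1.5,0,0],[-12.5,-1.5,0,0],[-8,-1,0,0],[0,0,0,0],[0,0,0,0]]], "hand": 1}}

```text
clock: 11.55
eef_pos: [0.5581, -0.0222, 0.1555]
tool_rot: [0.978, 0.208, -0.002, -0.007]
ft_force: [-0.0, 0.8, -0.1]
grip_width: 0.0848
```

```bash
python3 - <<'E'
from h import *
o=telemetry.get_obs();print(o['clock'],o['eef_pos'],yaw(o))
plan([.5625,-.0195,.0945],.4223,8)
E
```

```text
11.55 [ 0.55810041 -0.02223064  0.15545479] 0.41910207855254816
yaw 0.41910207855254816
[0.6, -0.1, 7.6, -0.02]
[0.6, -0.1, 7.6, -0.02]
[0.6, -0.1, 7.6, -0.02]
[0.6, -0.1, 7.6, -0.02]
[0.6, -0.1, 7.6, -0.02]
[0.6, -0.1, 7.6, -0.02]
[0.6, -0.1, 7.6, -0.02]
[0.6, -0.1, 7.6, -0.02]
```

{"op": "apply_moves", "data": {"moves": [[[0.6,0,7.5,0],[0.6,0,7.5,0],[0.6,0,7.5,0],[0.6,0,7.5,0],[0.6,0,7.5,0],[0.6,0,7.5,0],[0.6,0,7.5,0],[0.6,0,5,0],[0,0,0,0],[0,0,0,0]]], "hand": 1}}

```text
clock: 12.55
eef_pos: [0.5633, -0.0186, 0.0906]
tool_rot: [0.978, 0.209, -0.003, -0.007]
ft_force: [-0.4, 0.3, 0.2]
grip_width: 0.0854
```

```bash
python3 - <<'E'
from h import *
o=telemetry.get_obs();print(o['clock'],o['eef_pos'],yaw(o))
plan([.5625,-.0195,.0945],.4223,1)
E
```

```text
12.55 [ 0.56331713 -0.018574    0.09055481] 0.42027999031614244
yaw 0.42027999031614244
[-1.1, 0.5, -3.9, -0.12]
```

{"op": "apply_moves", "data": {"moves": [[[-1,0.5,-3,0],[0,0,0,0],[0,0,0,0],[0,0,0,0],[0,0,0,0],[0,0,0,0],[0,0,0,0],[0,0,0,0],[0,0,0,0],[0,0,0,0]]], "hand": -1}}

```text
clock: 13.55
eef_pos: [0.5632, -0.0199, 0.0958]
tool_rot: [0.978, 0.209, -0.002, -0.006]
ft_force: [-0.7, -0.3, 0.0]
grip_width: 0.0152
```

```bash
python3 - <<'E'
from h import *
o=telemetry.get_obs();print(o['clock'],o['eef_pos'],yaw(o),o['ft_force'],o['ft_torque'],o['grip_width'])
E
```

```text
13.55 [ 0.56321807 -0.01990333  0.09577241] 0.4205579394533381 [-0.74403299 -0.32038733  0.04828372] [-0.03063855 -0.03532525  0.05787094] 0.01520468761462068
```

{"op": "apply_moves", "data": {"moves": [[[0,0,0,1.2],[0,0,0,0],[0,0,0,0],[0,0,0,0],[0,0,0,0],[0,0,0,0],[0,0,0,0],[0,0,0,0],[0,0,0,0],[0,0,0,0]]], "hand": -1}}

```text
clock: 14.55
eef_pos: [0.5632, -0.0199, 0.0958]
tool_rot: [0.98, 0.198, -0.002, -0.006]
ft_force: [-0.4, -0.9, -0.4]
grip_width: 0.0152
```

```bash
python3 - <<'E'
from h import *
o=telemetry.get_obs();print(o['clock'],o['eef_pos'],yaw(o),o['ft_torque'],o['grip_width'])
E
```

```text
14.55 [ 0.56323742 -0.01993123  0.0957861 ] 0.3980185159252438 [ 0.02007068 -0.03778456  0.11948812] 0.015224501698089955
```

Turned 0.0225 rad, about 1.0 mm at the point. I'll let go, rise and check from above once more.

{"op": "apply_moves", "data": {"moves": [[[0,0,0,0],[0,0,0,0],[0,0,0,0],[0,0,0,0],[0,0,0,0],[0,0,0,0],[0,0,-10,0],[0,0,-14,0],[0,0,-16,0],[0,0,-10,0]]], "hand": 1}}

```text
clock: 15.55
eef_pos: [0.5626, -0.0203, 0.1474]
tool_rot: [0.98, 0.197, -0.003, -0.007]
ft_force: [-0.1, -0.6, -0.1]
grip_width: 0.0853
```

{"op": "apply_moves", "data": {"moves": [[[12.5,1.5,0,0],[12.5,1.5,0,0],[12.5,1.5,0,0],[12.5,1.5,0,0],[12.5,1.5,0,0],[12.5,1.5,0,0],[12.5,1.5,0,0],[8,1,0,0],[0,0,0,0],[0,0,0,0]]]}}

```text
clock: 16.55
eef_pos: [0.6605, 0.0067, 0.1556]
tool_rot: [0.98, 0.197, 0.001, -0.006]
ft_force: [-0.3, -0.5, -0.2]
grip_width: 0.0855
```

```bash
python3 - <<'E'
from h import *
import pickle
o=telemetry.get_obs();print(o['clock'],o['eef_pos'],yaw(o),o['grip_width'])
c=grab('wrist','w7.png');pickle.dump(c,open('w7.pkl','wb'))
x,y=proj(c,[.627,.079,.03]).astype(int)-[40,30];x=max(0,min(x,560));y=max(0,min(y,340))
im=cv2.imread('pics/w7.png')[y:y+60,x:x+80];im=np.clip((im/255.)**.6*255,0,255).astype(np.uint8)
cv2.imwrite('pics/w7z.png',cv2.resize(im,(800,600),interpolation=cv2.INTER_CUBIC));print(x,y)
# dial unchanged? compare side image dial patch with the first
a=cv2.imread('pics/side0.png')[285:330,140:190].astype(int);s=grab('side');b=s['color'][285:330,140:190,::-1].astype(int);print('dial diff',abs(a-b).mean(),abs(a-b).max())
E
```

```text
16.55 [0.66051959 0.00666391 0.15555867] 0.39658254270947246 0.08552595118966393
275 58
dial diff 6.705481481481481 16
```

View pics/w7z.png

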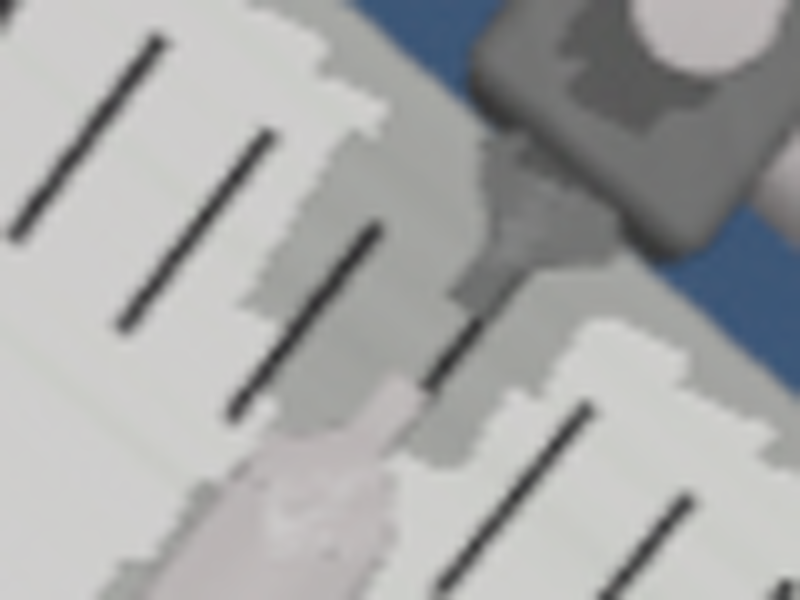

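The overhead crop shows the nib's end centred at about (466,306) and the arm's point at about (412,386). Across the tick direction that's about −7 crop pixels, or roughly −0.5 mm, so they're level. The hand is clear of everything, so I'm handing in.

```bash
python3 -c "
from workcell import workorder;print(workorder.job_done())"
```

```text
the job is handed in; nothing more can be done
None
```

I turned the tension knob clockwise by about 0.82 rad in total, working only from the knob. The arm's point now stands level with the marker nib. I let go and handed the job in at about 16.6 s with the gripper open and clear.

- **Level check:** the last overhead view, after release, put the point about 0.5 mm past the nib along the guide bar, within my reading error. The gap across was about 6.5 mm when measured just before the final turn (3 to 12 mm allowed).
- **Adjustment:** the first release left the arm about 1 mm short, so I gripped again at the same pose and turned about 1.3° more.
- **Forces:** the wrist force stayed within about 3 N at every reading I took.
- **Speed dial:** I never went near it. Comparing before and after side pictures of it showed only small differences (16 grey levels at most), so no sign that it moved.
- **Checks that disagreed:** an early two-view nib height came out at 10 mm because I had picked the wrong point. Picking it again from the wrist views gave about 31 mm against the stated 28 mm. The side camera placed both nib and point several millimetres too high. I therefore used the overhead view for the final setting, because height errors hardly matter there.

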